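# Hang two pen pots on a balance bar and level it

### The arm

A 7-joint arm with a two-finger parallel gripper is mounted at the origin on a cart in front of the work surface, level with it; the furniture and walls round the work are solid. World frame = base frame: x ahead of the robot, y to its left, z up, the work surface at z = 0. Lengths are in m, angles in rad, forces in N, time in s.
With the tool pointing down it reaches from about 0.375 to 0.925 m from the base axis. Payload 3.1 kg.
Tool frame: the origin (TCP) lies between the finger pads; the fingertips stand 19 mm ahead of it and the grasp point (between the pads) is the TCP; z points along the fingers, y is the line along which they close (so a half turn about z gives the same grasp; the last joint's range is limited). The gripper opens to 85 mm and grips with 20 to 120 N. Pads are 22 mm wide; open, the fingers measure 114 mm over their backs; the gripper's body (76 mm by 85 mm) begins 54 mm behind the grasp point. The pads swing forward as they close: fully open they stand 13 mm farther back than shut.
Start: joints at [-1.395, 0.383, 0.044, 1.598, -0.018, 1.161, -0.05], TCP at [0.176, 0.626, 0.25] pointing down, gripper open.
Joint ranges: [-2.61, 2.61], [-0.41, 2.15], [-1.48, 1.57], [0, 2.5], [-1.57, 4.71], [0.05, 1.97], [-2.85, 2.85]. Speed limits (rad/s): [2.79, 2.79, 3.14, 3.14, 3.14, 3.14, 3.14].

### API

Orientations are given as a unit quaternion [x, y, z, w].
In Python, from bench import move_ptp, movel, move_j, move_gripper, pause, inverse_kinematics, read_camera, camera_params, MotionError, sign_off, look_for, tip_of, read_time_s, read_qpos, read_joint_vel, read_effort, read_eef_pos, read_tcp_rot, read_ft_force, read_ft_torque, read_finger_gap, read_grasp_force gives the robot as it stands. Calls block until the motion is done:
- move_ptp(position, orientation): joint-space move of the TCP to a pose.
- movel(position, orientation=None, speed=0.15): straight line of the TCP; orientation=None keeps the orientation; speed is the mean speed in m/s.
- move_j(angles): joint-space move.
- move_gripper(opening, effort=None): finger opening in m; effort is the grip in N (None keeps the last); returns when the fingers have stopped.
- pause(seconds).
- inverse_kinematics(position, orientation): joint angles nearest the present ones, or None.
- read_camera(name): name is "scene" or "top" or "wrist"; returns the picture (384x512x3 uint8, red, green, blue); there is no depth.
- camera_params(name): a dict with "K" (3x3 intrinsics, pixels), "camera_from_world" (4x4, takes a point from world to camera coordinates). Camera axes: x right, y down, z forward; pixel columns grow to the right and rows downward; lengths in m; the calibration is good to about 2 mm. A picture is of the moment at which its call begins: read the wrist's pose just before it. camera_params takes no time and is no camera call; for the wrist camera it gives the pose at the moment of the call.
A pose or a line that the arm cannot do raises MotionError and nothing moves.
- sign_off(): hands the job in; it is judged then, once.
Trained networks look in the newest picture that a camera, given by its name, has taken for a name from the list of things; names that differ only in an ending like _2 or _b are one class to them, and where a whole thing is asked for, a point or a joint stands for the part that bears it (a point fixed in the world has none). Each returns a list of dicts, best first, with "confidence" (0 to 1); they miss things now and then, are a little off and sometimes report something else, mostly with a low value. They report only what shows in the picture. A call takes as long as a camera call. They do not tell look-alikes from the thing itself.
- look_for(camera, name): "at" ([column, row] in pixels, amid what is visible of it).
- tip_of(camera, name): "at" ([column, row] in pixels: a listed point, or the origin of a listed thing).
Readings, each from a call of its own:
- read_time_s(): time.
- read_qpos(): joint angles.
- read_joint_vel(): joint speeds.
- read_effort(): joint torques, N m.
- read_eef_pos(): TCP position.
- read_tcp_rot(): TCP orientation.
- read_ft_force(): force on the tool from outside, world axes, zero at the start.
- read_ft_torque(): the same for the moment, N m.
- read_finger_gap(): finger opening in m.
- read_grasp_force(): force on a finger pad.
Only numpy, scipy, OpenCV 4.12 (cv2) and the standard library are available. Lean on these libraries where they do the work, as an engineer would, in place of code of your own. Each camera call takes 0.05 s, during which the arm holds its last target. There are 200 camera calls.

### The job

Hang the two pen pots on the pivoting bar of the desk stand by their hooks, one near each end, outside the dark rings on the bar. Then leave the lighter pot at its end and shift the heavier one along the bar towards the post until the bar settles level by itself. Do not tip the pots over, and leave the mug and the phone beside the stand where they are.

Things in the scene. Friction and masses are not known exactly. Their poses are not given: they have to be found in the camera images.
- pot_1: One of two pen pots that look alike; one is heavier (150 to 310 g, hidden). Round grey pot, 58 mm across, 78 mm tall; origin under its centre, z up. A strap hook rises at its front (-x) and arches back over the pot's centre. It starts upright on the table, left or right in front of the stand, with the hook's mouth facing away from the robot within 20 degrees.
- pot_2: The other pen pot: same shape, frame and start as pot_1, different weight. On both, a black upright grip stands on the hook, 10 (x) x 28 (y) x 45 (z) mm, from 136 to 181 mm straight above the origin. The centre of mass lies under it.
- pot_1_seat (a point): Middle of the flat underside of pot_1's hook, 130 mm above its origin; axes as the pot's. The strap is 28 mm wide in y. The slot under this point is 20 mm wide in x (-10 to +10 mm). Its lip at +x is 4 mm thick and ends 114 mm above the origin; the pot's rim is at 78 mm: the bar enters by that gap, from +x only, then up into the slot.
- pot_2_seat (a point): The same point on pot_2. A hung pot's seat lies on the top of the bar.
- stand: Desk stand fixed to the table: foot 110 (x) x 150 (y) x 12 mm, post 16 mm thick, and fork cheeks round the bar's middle, 28 mm over all in x, 18 mm in y, no higher than the bar's top. Origin under its centre on the table; x away from the robot, y to its left, turned by up to 15 degrees.
- bar_mid (a point): Middle of the bar, on its pivot, 200 mm above the table; y along the bar to the robot's left, z its upward normal, x away from the robot; tilts with the bar. Steel bar 12 x 12 mm (top 6 mm above this point), 330 mm long, a 26 mm ball on each end (centre 170 mm out). The dark rings, 100 mm out on each side, are mere marks.
- bar (a joint): Tilt of the bar, rad: 0 level, positive with the left (+y) end up, stops at +-0.14. Empty it returns to level; with one pot it goes to its stop. With both, once off the stops, 1 cm of shift tilts it by some 0.03 to 0.08 rad; it settles in about a second. A pot slides along when pushed and stays put on the tilted bar.
- mug: White mug, 83 x 118 x 93 mm, with the handle, standing right of the stand; origin under its centre. A bystander.
- phone: Dark smartphone, 146 x 72 x 8 mm, lying flat in front of the stand; origin under its centre. A bystander.
Not all that is in view belongs to the job. What is shaped like the pot_2 but orange is not meant.

How it is judged:
On the way, in this order (a step that is already met when the one before it is completed fails the run):
1. one pot hangs by its hook on the bar, outside the ring on one side, let go ((((x of pot_1_seat in the frame of bar_mid between -0.014 and 0.014 m and z of pot_1_seat in the frame of bar_mid between 0 and 0.012 m and angle between pot_1's own z axis and vertical below 0.35 rad) and (y of pot_1_seat in the frame of bar_mid between 0.1 and 0.16 m or y of pot_1_seat in the frame of bar_mid between -0.16 and -0.1 m) and (contact force between pot_1 and the fingers below 0.05 N and contact force between pot_1 and the arm below 0.05 N)) or ((x of pot_2_seat in the frame of bar_mid between -0.014 and 0.014 m and z of pot_2_seat in the frame of bar_mid between 0 and 0.012 m and angle between pot_2's own z axis and vertical below 0.35 rad) and (y of pot_2_seat in the frame of bar_mid between 0.1 and 0.16 m or y of pot_2_seat in the frame of bar_mid between -0.16 and -0.1 m) and (contact force between pot_2 and the fingers below 0.05 N and contact force between pot_2 and the arm below 0.05 N)))), for 0.2 s.
2. both pots hang by their hooks, let go, one on each side, both outside the rings (seats more than 100 mm from the middle) (x of pot_1_seat in the frame of bar_mid between -0.014 and 0.014 m and z of pot_1_seat in the frame of bar_mid between 0 and 0.012 m and angle between each of pot_1, pot_2's own z axis and vertical below 0.35 rad and x of pot_2_seat in the frame of bar_mid between -0.014 and 0.014 m and z of pot_2_seat in the frame of bar_mid between 0 and 0.012 m and contact force between each of pot_1, pot_2 and the fingers below 0.05 N and contact force between each of pot_1, pot_2 and the arm below 0.05 N and ((y of pot_1_seat in the frame of bar_mid between 0.1 and 0.16 m and y of pot_2_seat in the frame of bar_mid between -0.16 and -0.1 m) or (y of pot_1_seat in the frame of bar_mid between -0.16 and -0.1 m and y of pot_2_seat in the frame of bar_mid between 0.1 and 0.16 m))), for 0.2 s.
At the end, for the whole second after the job is handed in: Both pots hang by their hooks on the bar, upright within 0.35 rad, on opposite sides of the post, 30 to 160 mm from the middle, at least one of them still outside its ring (over 100 mm from the middle); the bar is level within 0.04 rad and all is at rest but for a slight sway (x of pot_1_seat in the frame of bar_mid between -0.014 and 0.014 m and z of pot_1_seat in the frame of bar_mid between 0 and 0.012 m and angle between each of pot_1, pot_2's own z axis and vertical below 0.35 rad and x of pot_2_seat in the frame of bar_mid between -0.014 and 0.014 m and z of pot_2_seat in the frame of bar_mid between 0 and 0.012 m and ((y of pot_1_seat in the frame of bar_mid between 0.03 and 0.16 m and y of pot_2_seat in the frame of bar_mid between -0.16 and -0.03 m) or (y of pot_1_seat in the frame of bar_mid between -0.16 and -0.03 m and y of pot_2_seat in the frame of bar_mid between 0.03 and 0.16 m)) and ((y of pot_1_seat in the frame of bar_mid between 0.1 and 0.16 m or y of pot_1_seat in the frame of bar_mid between -0.16 and -0.1 m) or (y of pot_2_seat in the frame of bar_mid between 0.1 and 0.16 m or y of pot_2_seat in the frame of bar_mid between -0.16 and -0.1 m)) and value of joint bar between -0.04 and 0.04 rad and velocity of joint bar between -0.06 and 0.06 rad/s and linear speed of each of pot_1, pot_2 below 0.05 m/s); the robot touches nothing.
It fails at once if a pot is tipped more than 0.7 rad (angle between any of pot_1, pot_2's own z axis and vertical above 0.7 rad).
It fails at once if the mug or the phone is shifted by more than 30 mm (distance of any of mug, phone from where it was at the start of the episode above 0.03 m).
It also fails if it takes over 67 s, if anything falls off the work surface, if the arm or the gripper's body presses on something with over 40 N, if the wrist force passes 120 N, or if a joint passes its speed limit or range.

## Working session

There is one attempt and no reset: what is moved stays moved. The work goes in short steps, each a Python script; the robot and the scene stay as the last script left them, time stands still between calls to the robot, and variables do not carry over. Pictures are saved under pics/ and viewed, at most 10 in all, crops included, and the job is handed in when it is done.

```bash
mkdir -p pics; ls; cat > h.py <<'E'
import numpy as np, cv2
from bench import *
def snap(c,f=None):
    im=read_camera(c)
    if f: cv2.imwrite('pics/'+f,im[:,:,::-1])
    return im
def ray(c,px,P=None):
    P=P or camera_params(c); K=np.array(P['K']);T=np.array(P['camera_from_world'])
    d=T[:3,:3].T@np.linalg.solve(K,[px[0],px[1],1]); o=-T[:3,:3].T@T[:3,3]
    return o,d
def onz(c,px,z,P=None):
    o,d=ray(c,px,P); return o+d*(z-o[2])/d[2]
def proj(c,p,P=None):
    P=P or camera_params(c); K=np.array(P['K']);T=np.array(P['camera_from_world'])
    q=K@(T[:3,:3]@np.array(p)+T[:3,3]); return q[:2]/q[2]
E
python3 - <<'E'
from h import *
print(read_time_s())
a=snap('scene');b=snap('top')
cv2.imwrite('pics/s.png',a[:,:,::-1]);cv2.imwrite('pics/t.png',b[:,:,::-1])
for c in('scene','top'):
    P=camera_params(c);T=np.array(P['camera_from_world']);print(c,-T[:3,:3].T@T[:3,3],T[2,:3])
    for n,z in(('pot_1',0),('pot_1_seat',.13),('stand',0),('bar_mid',.2),('mug',0),('phone',0)):
        for r in tip_of(c,n): print(c,n,np.round(r['at'],1),round(r['confidence'],2),np.round(onz(c,r['at'],z),3))
E
```

```text
pics
0.0
scene [-0.77923859 -0.69182043  0.76835836] [ 0.8244803   0.40311929 -0.39714867]
scene pot_1 [330.8 261.4] 0.94 [ 0.462 -0.331  0.   ]
scene pot_1 [320.5 238.4] 0.68 [ 0.591 -0.253  0.   ]
scene pot_1 [177.9 224.9] 0.6 [ 0.467  0.245 -0.   ]
scene pot_1 [356.7 237.9] 0.21 [ 0.648 -0.363  0.   ]
scene pot_1_seat [172.2 189.9] 0.78 [0.476 0.264 0.13 ]
scene stand [253.1 222.3] 0.85 [0.603 0.01  0.   ]
scene bar_mid [252.6 170.4] 0.68 [0.605 0.011 0.2  ]
scene mug [354.7 236.7] 0.61 [ 0.653 -0.354  0.   ]
scene phone [215.4 237.3] 0.76 [0.444 0.074 0.   ]
top [ 0.42983195 -0.066386    1.53746988] [ 0.1061901  -0.00278867 -0.99434194]
top pot_1 [323.7 241.7] 0.91 [ 0.463 -0.324  0.   ]
top pot_1 [146.2 232.3] 0.8 [0.484 0.265 0.   ]
top pot_1 [301.5 201.3] 0.64 [ 0.596 -0.25   0.   ]
top pot_1 [293.3 237.2] 0.49 [ 0.476 -0.223  0.   ]
top pot_1 [141.7 230.5] 0.3 [0.489 0.28  0.   ]
top pot_1_seat [142.1 227.1] 0.66 [0.495 0.25  0.13 ]
top stand [225.9 196.1] 0.92 [0.609 0.003 0.   ]
top bar_mid [217.4 186.7] 0.94 [0.613 0.019 0.2  ]
top phone [205.9 248.1] 0.7 [0.435 0.065 0.   ]
```

```bash
python3 - <<'E'
import cv2,numpy as np
a=cv2.imread('pics/s.png')[130:290,120:400];b=cv2.imread('pics/t.png')[140:290,90:370]
cv2.imwrite('pics/st.png',np.vstack([cv2.resize(x,(784,294),interpolation=2) if 0 else cv2.resize(x,None,fx=1.9,fy=1.9,interpolation=2) for x in (a,b)]))
E
```

```text
(no output)
```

View pics/st.png

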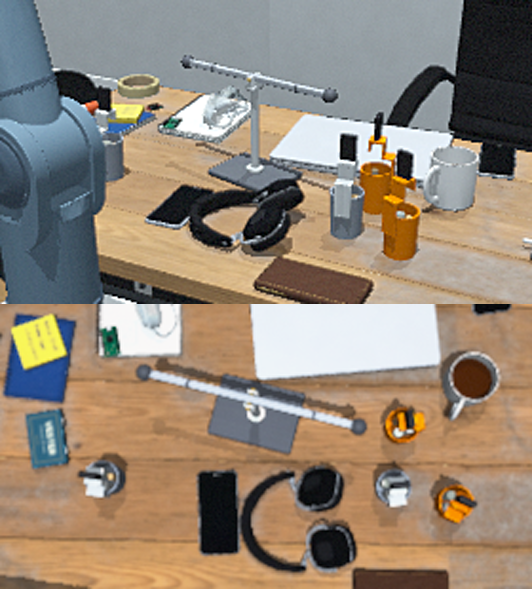

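The left grey pot is near top px (144,231) and the right grey pot near (297,236). The two orange decoys are at (302,201) and (324,242). The bar's balls are at about (165,176) and (278,205). Next I'll look at the right pot from close by.

```bash
cat >> h.py <<'E'
from scipy.spatial.transform import Rotation as Rn
def q(yaw): return (Rn.from_euler('z',yaw)*Rn.from_quat([1,0,0,0])).as_quat()
E
python3 - <<'E'
from h import *
l=onz('top',(165.3,175.8),.2);r=onz('top',(278.4,204.7),.2);print(l,r,(l+r)/2,np.linalg.norm(l-r),'yaw',np.arctan2(-(l-r)[0],(l-r)[1]))
move_ptp([.40,0.0,.45],q(0))
out=[]
for i,(x,y) in enumerate([(.60,.01),(.46,-.223),(.46,.26)]):
    z=.42
    move_ptp([x,y,z],q(0)); pause(.3)
    P=camera_params('wrist'); im=snap('wrist','w%d.png'%i); out.append(im)
    T=np.array(P['camera_from_world']); print(i,read_time_s(),np.round(-T[:3,:3].T@T[:3,3],3),np.round(T[:3,:3],2).tolist())
    for n,zz in (('bar_mid',.2),) if i==0 else (('pot_1',0),('pot_1_seat',.13)):
        for rr in tip_of('wrist',n): print(n,np.round(rr['at']),round(rr['confidence'],2),np.round(onz('wrist',rr['at'],zz,P),3))
cv2.imwrite('pics/w.png',np.vstack([np.hstack([cv2.resize(o,(400,300)) for o in out[:2]]),np.hstack([cv2.resize(out[2],(400,300)),np.zeros((300,400,3),np.uint8)])])[:,:,::-1])
E
```

```text
[0.64244507 0.17249192 0.2       ] [ 0.56343814 -0.15904864  0.2       ] [0.6029416  0.00672164 0.2       ] 0.3408243544446909 yaw -0.23393926543032556
0 4.3417 [0.683 0.009 0.546] [[0.0, -1.0, -0.0], [-0.95, -0.0, 0.32], [-0.32, 0.0, -0.95]]
bar_mid [258. 163.] 0.88 [0.603 0.007 0.2  ]
1 5.8 [ 0.544 -0.222  0.545] [[0.0, -1.0, 0.0], [-0.95, -0.0, 0.32], [-0.32, -0.0, -0.95]]
pot_1 [257. 128.] 0.97 [ 0.476 -0.225  0.   ]
pot_1 [321. 141.] 0.86 [ 0.456 -0.331  0.   ]
pot_1 [268.  58.] 0.56 [ 0.581 -0.241  0.   ]
2 8.0083 [0.544 0.259 0.545] [[-0.0, -1.0, 0.0], [-0.95, 0.0, 0.32], [-0.32, -0.0, -0.95]]
pot_1 [256. 122.] 0.73 [0.486 0.258 0.   ]
pot_1_seat [257. 132.] 0.77 [0.487 0.257 0.13 ]
```

View pics/w.png

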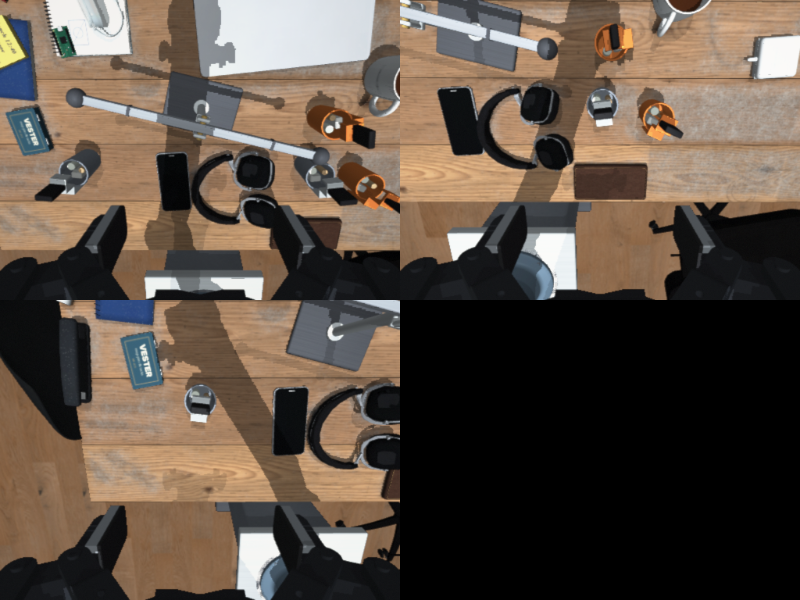

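Image 1 shows the bar with its ends at (75,97) and (322,158). The right pot is at (200,105) in image 2 and the left pot at (200,100) in image 3. I'll zoom in for their yaws.

```bash
python3 - <<'E'
from h import *
a=cv2.imread('pics/w1.png')[100:170,220:295];b=cv2.imread('pics/w2.png')[95:165,220:295]
cv2.imwrite('pics/z.png',np.hstack([cv2.resize(x,None,fx=5.3,fy=5.3,interpolation=2) for x in(a,b)]))
E
```

```text
(no output)
```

View pics/z.png

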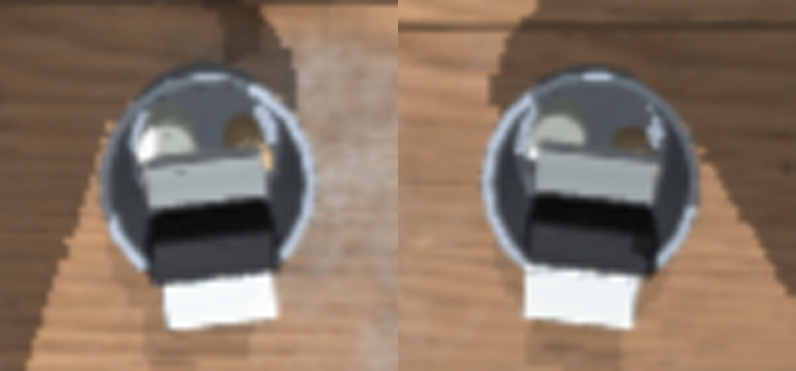

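```bash
cat >> h.py <<'E'
BM=np.array([.603,.007,.2]); BY=-.234
def bp(x,y,z): # bar frame (level) xy -> world, z absolute
    c,s=np.cos(BY),np.sin(BY); return np.array([BM[0]+c*x-s*y,BM[1]+s*x+c*y,z])
G=.162
def pick(x,y,yaw):
    move_gripper(.06); move_ptp([x,y,.27],q(yaw)); movel([x,y,G],speed=.15); pause(.3)
    f0=np.array(read_ft_force()); move_gripper(0.0,40); print('gap',read_finger_gap(),read_grasp_force())
    movel([x,y,G+.104],speed=.2); pause(.4); f=np.array(read_ft_force())-f0; print('lift f',np.round(f,2),'t',read_time_s()); return f
E
python3 - <<'E'
from h import *
# wrist cam pose is rigid: reuse known offset with tool at yaw 0
def P(cx,cy): 
    p=camera_params('wrist'); T=np.array(p['camera_from_world']); T[:3,3]=-T[:3,:3]@np.array([cx,cy,.5455]); return dict(K=p['K'],camera_from_world=T)
print('R',onz('wrist',(260.6,148.1),.181,P(.544,-.222)),'L',onz('wrist',(257.3,142.2),.181,P(.544,.259)))
L=onz('wrist',(257.3,142.2),.181,P(.544,.259))
x,y=(L[0]+.486)/2,(L[1]+.258)/2
pick(x,y,-.08)
yb=.128
move_ptp(bp(-.08,yb,G+.104),q(BY)); pause(.3)
im=snap('wrist','pre.png'); im2=snap('scene'); cv2.imwrite('pics/pre.png',np.hstack([im,im2[100:300,130:400].repeat(2,0)[:384,:].repeat(1,1)])[:,:,::-1])
print(read_time_s(),read_eef_pos(),read_ft_force())
E
```

```text
R [ 0.4770506  -0.22765715  0.181     ] L [0.48359078 0.25701814 0.181     ]
gap 0.02775360881912758 39.76646304130554
lift f [-0.28  0.22 -2.83] t 11.7583
12.7333 [0.55451425 0.1511177  0.26595248] [-0.26930698 -0.62792807 -2.21875612]
```

View pics/pre.png

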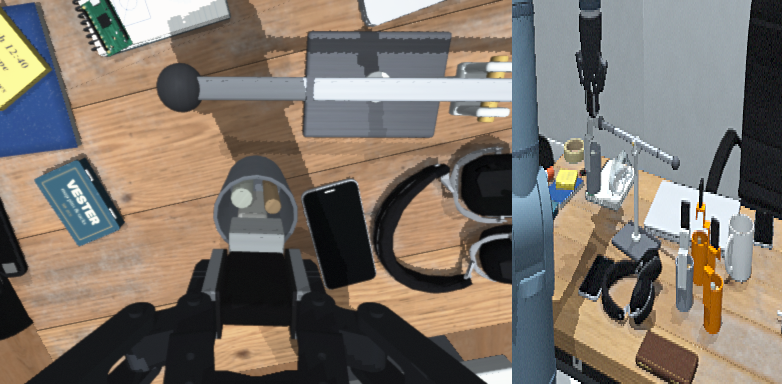

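The left pot is gripped upright in front of the bar. The bar runs horizontally in the picture with its ball at (181,88), so the yaw is aligned. Next I check where that ball projects, then hang the pot.

```bash
cat >> h.py <<'E'
def hang(yb,ztop,drop):
    """pot gripped at pre pose; ztop=bar top height at yb; drop=follow after contact"""
    o=ztop-.206
    movel(bp(-.02,yb,G+.104+o),speed=.12); pause(.15); f0=np.array(read_ft_force())
    movel(bp(0,yb,G+.104+o),speed=.05); pause(.15); print('in',np.round(np.array(read_ft_force())-f0,2))
    for z in (.094,.088,.082):
        movel(bp(0,yb,G+z+o),speed=.05); pause(.1); d=np.array(read_ft_force())-f0; print(z,np.round(d,2))
        if abs(d).max()>4: print('STOP'); return False
    ok=None
    for z in np.arange(.078,.076-drop-.0041,-.004):
        movel(bp(0,yb,G+z+o),speed=.05); d=np.array(read_ft_force())-f0
        print(round(z,3),np.round(d,2))
        if d[2]>5: break
    return True
def release(yb):
    move_gripper(.055); p=np.array(read_eef_pos()); movel(p+[0,0,.07],speed=.15)
E
python3 - <<'E'
from h import *
print('ball proj',proj('wrist',bp(0,.17,.2)),'ring',proj('wrist',bp(0,.1,.2)))
yb=.128
if hang(yb,.206,.018):
    pass
im=snap('wrist'); im2=snap('scene'); cv2.imwrite('pics/h1.png',np.hstack([im,im2[100:292,150:350].repeat(2,0)])[:,:,::-1])
print(read_time_s(),read_eef_pos())
E
```

```text
ball proj [179.99705229  89.43120753] ring [307.62903038  89.83398531]
in [0.17 0.65 0.34]
0.094 [ 1.22  0.64 -0.24]
0.088 [ 0.52  0.28 -0.48]
0.082 [0.15 0.06 0.58]
0.078 [0.42 1.02 0.09]
0.074 [-0.21  0.43  0.04]
0.07 [0.15 0.26 0.85]
0.066 [-0.03  0.92  0.96]
0.062 [ 0.38 -0.56  0.02]
0.058 [-1.89 -0.12  6.63]
17.0167 [0.63348742 0.13158591 0.22189119]
```

View pics/h1.png

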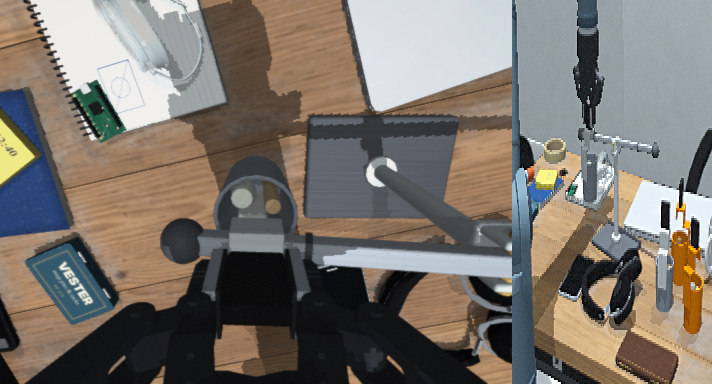

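The bar has gone down to its stop with the hook round it at (257,240). I'll release the pot and fetch the right one.

```bash
python3 - <<'E'
from h import *
release(.128); pause(.3)
im2=snap('scene')
pick(.4765,-.2265,.09)
yb=-.128; o=.018
move_ptp(bp(-.08,yb,G+.104+o),q(BY)); pause(.3)
im=snap('wrist'); cv2.imwrite('pics/h2.png',np.hstack([im,im2[100:292,150:350].repeat(2,0)])[:,:,::-1])
print(read_time_s(),read_eef_pos(),proj('wrist',bp(0,-.17,.2238)))
E
```

```text
gap 0.02753972890875111 40.024303793907166
lift f [-0.1  -1.09 -2.83] t 22.6583
23.675 [ 0.4952387  -0.10015565  0.28391724] [330.77779179  91.00245279]
```

View pics/h2.png

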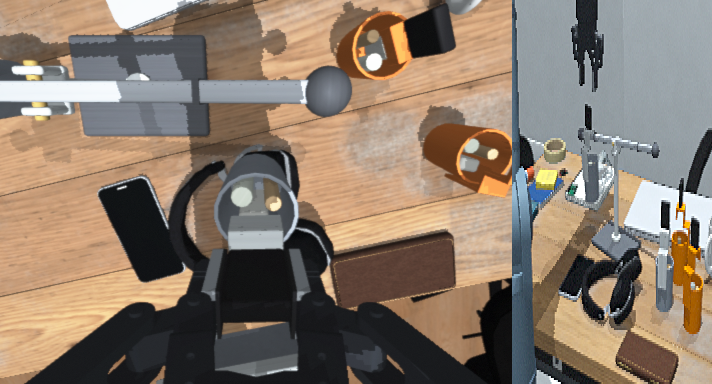

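The left pot hangs. The bar's right ball is seen at (327,91), as predicted, so I'll hang the second pot.

```bash
python3 - <<'E'
from h import *
if hang(-.128,.224,.0):
    release(-.128); pause(1.2)
im2=snap('scene'); im=snap('wrist'); cv2.imwrite('pics/h3.png',np.hstack([im,im2[100:292,150:350].repeat(2,0)])[:,:,::-1])
print(read_time_s(),read_eef_pos())
for y in(.17,-.17):
    print(y,[np.round(proj('scene',bp(0,y,.2+y*t))).tolist() for t in(-.14,0,.14)])
E
```

```text
in [-0.57  0.68  0.36]
0.094 [0.96 0.96 0.42]
0.088 [0.69 1.47 0.93]
0.082 [-0.53  0.16  0.84]
0.078 [-0.14  1.04  1.84]
0.074 [-0.04  1.21  2.62]
29.1583 [ 0.57355856 -0.1175263   0.32432694]
0.17 [[218.0, 167.0], [218.0, 161.0], [218.0, 155.0]]
-0.17 [[293.0, 175.0], [293.0, 182.0], [293.0, 189.0]]
```

View pics/h3.png

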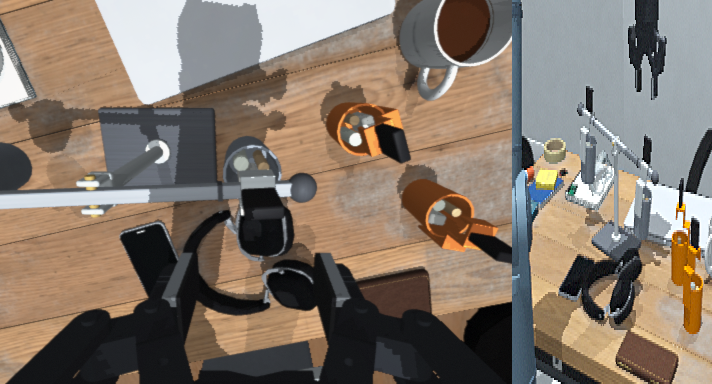

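In the scene the left ball is at (221,155) and the right at about (293,188), so tilt is +0.14 and the right pot is the heavier. I'll calibrate a tilt reading from the two saved stop images.

```bash
cat >> h.py <<'E'
def balls(im):
    """dark ball centroids (scene image, RGB) -> row difference right-left"""
    g=im.max(axis=2).astype(float); out=[]
    for c0,r0 in((220,161),(293,182)):
        w=g[r0-16:r0+17,c0-8:c0+9]; best=None
        m=(w<115).astype(np.uint8); n,lab,st,ce=cv2.connectedComponentsWithStats(m)
        k=[(abs(st[i,4]-35),i) for i in range(1,n) if st[i,4]>8 and 3<=st[i,2]<=10 and 3<=st[i,3]<=12]
        out.append(ce[min(k)[1]]+[c0-8,r0-16] if k else np.array([np.nan]*2))
    return out
E
python3 - <<'E'
from h import *
for f in('h1','h2','h3'):
    im=cv2.imread(f'pics/{f}.png')[::2,512:712,::-1]; F=np.zeros((384,512,3),np.uint8)+255; F[100:292,150:350]=im
    b=balls(F); print(f,b, b[1][1]-b[0][1])
    if f=='h3':
        g=F.max(axis=2); print(g[150:160,214:228]); print(g[182:195,286:302])
E
```

```text
h1 [array([218.5, 166.5]), array([nan, nan])] nan
h2 [array([218.70588235, 166.88235294]), array([nan, nan])] nan
h3 [array([226.09259259, 149.92592593]), array([292.65384615, 189.57692308])] 39.65099715099714
[[165 169 169 172 174 172 172 170 172 177  11  28  34  39]
 [167 171 174 166 120 130 178 176 177 181   9  36  34  32]
 [170 167 116 149 161 147 132  94 179 175   9  28  30  40]
 [175 174 117 144 150 131 116 108 174 171   2  25  30  34]
 [165  82 111 116 119 141 210 188 216 156 102   0  17  19]
 [165  17  83  92  91  87 161 238 255 255 255 227  25   3]
 [176 161  42  63  67  79 154 175 218 198 255 255 255 233]
 [173 174 162  33  38  53 127 147 171 159 174 192 247 255]
 [168 169 171 170 172 171 171 168 164 165 164 158 167 182]
 [167 166 168 169 171 171 169 169 166 167 167 169 164 143]]
[[ 96  99 159 177 169 170 170 167 168 167 165 165 168 166 168 169]
 [162 116 120 114 169 166 167 168 167 166 167 164 165 164 166 166]
 [162 251 237 152 163 165 168 167 167 163 167 164 165 165 164 163]
 [161 244 255 255 231 156 152 156 159 166 167 164 166 167 164 167]
 [150 162 194 236 145 141 155 161 146 146 170 167 164 164 164 166]
 [144 145 146 130 116 134 145 147 133 123 124 171 165 163 166 164]
 [161 114 159  80 102 113 122 126 121 100 108 172 165 165 164 166]
 [164 165 162  42  78  97 102 100  94  76  91 174 169 162 166 166]
 [233 231 159 127  40  68  77  71  62  39  71 171 162 166 165 163]
 [255 255 255 249 167  27  42  40  29  69 163 160 155 161 167 166]
 [255 255 255 255 255 223  98 121 210 255 222 223 216 157  83  76]
 [255 255 255 255 255 255 255 255 255 255 255 255 255 255 255 255]
 [168 215 255 255 255 255 255 255 255 255 255 255 255 255 255 255]]
```

```bash
cat >> h.py <<'E'
import os
def tm(g,t,c0,r0):
    w=g[r0-16:r0+17+t.shape[0]//2,c0-9:c0+10]; s=cv2.matchTemplate(w,t,cv2.TM_SQDIFF)
    _,_,(x,y),_=cv2.minMaxLoc(s); sub=0
    if 0<y<s.shape[0]-1: a,b,c=s[y-1:y+2,x]; sub=.5*(a-c)/(a-2*b+c)
    return r0-16+y+sub+(t.shape[0]-1)/2, round(float(s[y,x])/t.size)
def rows(im):
    g=np.ascontiguousarray(im.max(axis=2)).astype(np.float32); T=np.load('tpl.npz')
    return tm(g,T['l'],218,161),tm(g,T['r'],293,182)
def tilt(im):
    (l,a),(r,b)=rows(im); return -.14+.28*((r-l)-D0)/(D1-D0),l,r,a,b
E
python3 - <<'E'
from h import *
Fs={}
for f in('h2','h3'):
    F=np.zeros((384,512,3),np.uint8)+255; F[100:292,150:350]=cv2.imread(f'pics/{f}.png')[::2,512:712,::-1]; Fs[f]=F
g=Fs['h3'].max(axis=2).astype(np.float32)
np.savez('tpl.npz',l=g[152:158,215:220],r=g[186:192,289:297])
d={}
for f in Fs: 
    a,b=rows(Fs[f]); d[f]=b[0]-a[0]; print(f,a,b,d[f])
open('h.py','a').write(f"D0,D1={d['h2']},{d['h3']}\n")
E
```

```text
h2 (np.float32(168.25752), 1761) (np.float32(175.22316), 589) 6.965637
h3 (np.float32(154.3735), 0) (np.float32(188.30568), 0) 33.932175
```

```bash
cat >> h.py <<'E'
D0,D1=8.,34.
def shift(y0,y1,t):
    """push right pot from y0 to y1 (bar frame), t=tilt; returns measured tilt"""
    z=.206+y0*np.sin(t)+.032
    p=bp(0,y0,z+.07)
    movel(p,speed=.2); move_gripper(.05)
    movel(bp(0,y0,z),speed=.15); movel(bp(0,y1+.011,z),speed=.04)
    movel(bp(0,y1-.001,z),speed=.1); 
    movel(bp(0,y1,z+.075),speed=.2); pause(1.0)
    im=snap('scene'); T=tilt(im); print('y',y1,'tilt',np.round(T,3),'t',read_time_s()); return T[0],im
E
python3 - <<'E'
from h import *
t,im=shift(-.128,-.112,.14)
im2=snap('wrist'); cv2.imwrite('pics/h4.png',np.hstack([im2,im[100:292,150:350].repeat(2,0)])[:,:,::-1])
E
```

```text
y -0.112 tilt [1.39000e-01 1.54362e+02 1.88303e+02 1.30000e+01 8.00000e+00] t 32.9833
```

View pics/h4.png

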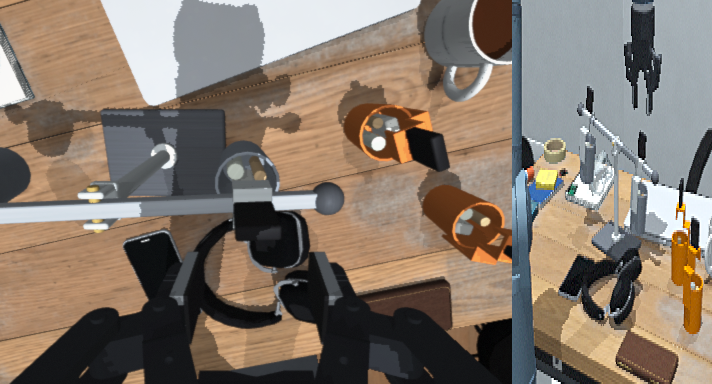

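The pot slid towards the post; its hook is now at (252,195) and clear of the ball at (330,198). I'll keep going in steps until the bar leaves its stop.

```bash
python3 - <<'E'
from h import *
y=-.112;t=.14
for k in range(3):
    t,im=shift(y,y+.014,.14); y+=.014
    if t<.12: break
cv2.imwrite('pics/s5.png',im[:,:,::-1])
E
```

```text
y -0.098 tilt [7.90000e-02 1.57247e+02 1.85564e+02 3.43000e+02 7.28000e+02] t 36.7333
```

```bash
python3 - <<'E'
from h import *
t,im=shift(-.098,-.085,.08)
im2=snap('wrist'); cv2.imwrite('pics/h6.png',np.hstack([im2,im[100:292,150:350].repeat(2,0)])[:,:,::-1])
E
```

```text
y -0.085 tilt [1.30000e-02 1.60236e+02 1.82413e+02 3.84000e+02 5.09000e+02] t 40.4083
```

View pics/h6.png

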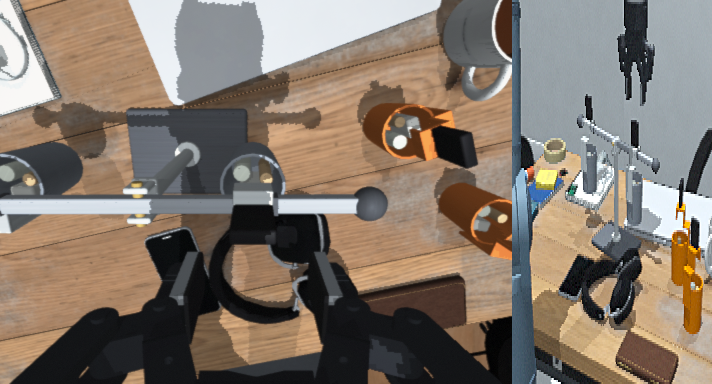

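The bar is nearly level: the balls are at rows 160.2 and 182.4, against a level prediction of 161 and 182. I'll let it settle, check once more and hand in.

```bash
python3 - <<'E'
from h import *
p=np.array(read_eef_pos()); movel(p+[0,0,.05]); pause(2)
a=tilt(snap('scene')); pause(.35); b=tilt(snap('scene')); print(np.round(a,3),np.round(b,3))
if abs(a[0])<.03 and abs(b[0])<.03: print(sign_off())
E
```

```text
[1.30000e-02 1.60245e+02 1.82420e+02 3.49000e+02 5.12000e+02] [1.30000e-02 1.60244e+02 1.82423e+02 3.64000e+02 5.31000e+02]
the job is handed in; nothing more can be done
None
```

I handed the job in with both pots hung, the heavier right one slid in to about 85 mm from the post, and the bar steady at a measured tilt of about 0.013 rad (limit 0.04); the hand-in returned no verdict.

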